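Tip the short carton out of the tight row and weigh it

ROBOT

A 6-joint arm with a two-finger parallel gripper is mounted at the origin on a cart in front of the work surface, level with it; the furniture and walls round the work are solid. World frame = base frame: x ahead of the robot, y to its left, z up, the work surface at z = 0. Lengths are in m, angles in rad, forces in N, time in s.
With the tool pointing down it reaches from about 0.15 to 0.775 m from the base axis. Payload 6.1 kg.
Tool frame: the origin (TCP) lies at the very end of the fingers, on their centre line; the grasp point (between the pads) lies behind it (hold_point_z is the z of the grasp point in the tool frame, in m); z points along the fingers, y is the line along which they close (so a half turn about z gives the same grasp; the last joint's range is limited). The gripper opens to 85 mm and grips with 20 to 120 N. Pads are 22 mm wide; open, the fingers measure 114 mm over their backs; the gripper's body (76 mm by 85 mm) begins 54 mm behind the grasp point. The pads swing forward as they close: fully open they stand 13 mm farther back than shut.
Start: joints at [-1.254, 0.126, -0.04, 1.405, 0, 1.571], TCP at [0.164, -0.499, 0.231] pointing down, gripper open.
Joint ranges: [-2.72, 2.72], [-0.95, 1.95], [-1.27, 1.35], [-1.78, 2.02], [-1.46, 1.47], [-3.14, 3.14]. Speed limits (rad/s): [2.39, 2.39, 3.01, 3.14, 3.14, 3.14].

INTERFACE

Orientations are given as a unit quaternion [x, y, z, w].
In Python, from bench import * gives the robot as it stands.
- The arm moves only by the shell command python3 -m crank 'ROWS' [OPENING]. ROWS is JSON, a list of rows, each a list of 4 numbers: the shift along the tool's x, y, z in m, then the turn about the tool's z in rad. In form: [[x, y, z, turn], ...]. A call has 1 to 5 rows; each row is the pose to reach, as a shift and turn from the pose commanded when the call began, along the tool's axes at that moment; what a row does not reach only later rows make up. A row lasts 1/12 s, in which the tool goes at most 41.7 mm and 7.16 degrees, less where a joint would pass 70% of its speed; a pose out of reach is approached as far as the arm can. A call with a gripper value outside its range is refused whole. OPENING is the closure, from -1 (fully open) to 1 (shut), set as the call begins (- or left out, the last holds). The fingers move at their own pace and stop on an object; the grip force is fixed at half the most. Time passes only in rows, so rows that repeat a pose let the fingers close. It gives the time, the measured TCP pose, the force, the opening and the grip force at its end, in the units of the state.
- sense(): the state, without advancing time (a new reading comes with each control period).
- capture(name): name is "scene" or "top"; returns (picture, depth): 400x640x3 uint8, red, green, blue; 400x640 float32, m along the optical axis (not along the pixel's ray), 0 where there is no reading.
- camera_model(name): a dict with "camera_matrix" (3x3 intrinsics, pixels), "extrinsics" (4x4, takes a point from camera to world coordinates). Camera axes: x right, y up, looking along -z (the intrinsics and any distortion apply to the point x, -y, -z); pixel columns grow to the right and rows downward; lengths in m; the calibration is good to about 2 mm. A picture is of the moment at which its call begins. camera_model takes no time and is no camera call.
- hand_in(): hands the job in; it is judged then, once.
The state is a dict: "time": time; "joint_positions": joint angles; "qvel": joint speeds; "effort": joint torques, N m; "position": TCP position; "ee_rot": TCP orientation; "force": force on the tool from outside, world axes, zero at the start; "ft_torque": the same for the moment, N m; "opening": finger opening in m; "gripper_force": force on a finger pad.
Only numpy, scipy, OpenCV 4.12 (cv2) and the standard library are available. Lean on these libraries where they do the work, as an engineer would, in place of code of your own. Each camera call takes 0.05 s, during which the arm holds its last target. There are 200 camera calls.

TASK

Weigh the shortest of the five cartons packed tightly in the rack: pull it forward by its top edge so that it tips and leans on the rack's front rail by itself, then grip it by its exposed front part and lift it out. Stand it upright in the middle of the kitchen scale's platform, lined up front-to-back with the scale (its narrow front either towards the display or away from it), and press it down until the sprung platform reaches its stop, which wakes the scale; then let the platform come up again with the carton standing on it and let go. Leave the other cartons standing in their places and do not knock or shift the things on the table.

Things in the scene. Friction and masses are not known exactly. Their poses are not given: they have to be found in the camera images.
- short_carton: The carton to weigh: the shortest of the five in the rack, plain brown cardboard with a paper label on its narrow front. 90 deep (x) x 40 wide (y) x 185 high (z); about 0.2 kg. Origin: centre of its underside; z up through its top, -x out of its narrow front, which faces out of the rack. It stands in any of the five places.
- tall_carton_a: One of the four taller cartons in the row, same cardboard, 90 deep (x) x 40 wide (y) x 206 high, loose, about 0.2 kg. Origin: centre of its underside, axes as for the short carton. Stays where it is.
- tall_carton_b: One of the four taller cartons in the row, same cardboard, 90 deep (x) x 40 wide (y) x 202 high, loose, about 0.2 kg. Origin: centre of its underside, axes as for the short carton. Stays where it is.
- tall_carton_c: One of the four taller cartons in the row, same cardboard, 90 deep (x) x 40 wide (y) x 206 high, loose, about 0.2 kg. Origin: centre of its underside, axes as for the short carton. Stays where it is.
- tall_carton_d: One of the four taller cartons in the row, same cardboard, 90 deep (x) x 40 wide (y) x 200 high, loose, about 0.2 kg. Origin: centre of its underside, axes as for the short carton. Stays where it is.
- rack: Dark steel packet rack, fixed, open in front and above. Origin: on the table below the inner face of its front lip, mid-width; +x runs into the rack, y along the row. Floor 6 high; five places at y = -84, -42, 0, 42, 84, about 2 between cartons, so no finger fits beside one. Carton fronts at x = 1 to 4, backs at 91 to 94. End plates 115 high.
- rack_lip (a point): Top of the front lip, mid-width, 11 above the table (5 above the rack's floor; rack x = -5 to 0), axes as the rack's. A carton pulled forward by its top pivots here.
- rack_rail (a point): Middle of the round steel front rail, 8 thick, along the row at rack x = -50, z = 85. The short carton, tipped forward past its balance (about 26 degrees), comes to rest on it, leaning about 32 degrees towards -x, its upper part clear of its neighbours.
- rack_back (a point): Top middle of the low back plate (rack x = 96 to 100, 100 high). Above it the space behind the cartons is open.
- scale: White kitchen scale, fixed, 178 x 150, with a black display strip towards its -x side. Origin: on the table below the centre of its platform.
- plate_top (a point): Centre of the upper face of the scale's square metal platform (132 x 132), 44 above the table when up; z up, x as the scale's x (display towards -x). It sinks with the platform.
- scale_plate (a joint): How far the sprung platform is pressed down, in m: 0 up, 0.008 fully down on its stop. It needs about 4 N to start and 12 N in all at the stop (a carton's own weight, 1.4 to 2.8 N, does not move it), and springs back up when let go.
- dish_soap: Dish-soap bottle, 42 x 70 x 222 high, loose, standing between rack and scale. Origin: centre of underside.
- mug_white: White mug, 86 x 119 x 107 high, loose, left of the rack. Origin: centre of underside.
- jar_honey: Honey jar, 64 diameter, 87 high, loose, in front of the rack. Origin: centre of underside.
- pepper_shaker: Glass pepper shaker, 44 diameter, 90 high, loose, at the back between rack and coffee maker. Origin: centre of underside.
- vanilla_dropper: Small dropper bottle, 34 diameter, 102 high, loose, right of the coffee maker. Origin: centre of underside.

How it is judged:
On the way, in this order (a step that is already met when the one before it is completed fails the run):
1. the short carton, still in the rack, leans forward on the front rail, untouched by the fingers (angle between short_carton's own z axis and vertical between 0.48 and 0.75 rad and z of short_carton in the frame of rack below 0.06 m and x of short_carton in the frame of rack above 0.02 m and contact force between the fingers and short_carton below 0.2 N), for 0.2 s.
2. the short carton stands upright on the middle of the scale's platform, lined up with it, and presses it fully down (7 mm or more of 8) (horizontal distance between short_carton and plate_top below 0.03 m and z of short_carton in the frame of plate_top between -0.006 and 0.008 m and angle between short_carton's own z axis and vertical below 0.1 rad and angle between the x axis of short_carton and the x axis of plate_top, either way round below 0.2 rad and value of joint scale_plate above 0.007 m and contact force between short_carton and scale above 4 N), for 0.2 s.
At the end, for the whole second after the job is handed in: Short carton upright (0.1 rad), at rest, fingers off, within 30 mm of the platform centre and 0.2 rad of the scale's front-to-back axis, either way round; platform pressed under 3 mm. Each taller carton upright (0.12 rad) within 20 mm of its start (horizontal distance between short_carton and plate_top below 0.03 m and z of short_carton in the frame of plate_top between -0.006 and 0.008 m and angle between short_carton's own z axis and vertical below 0.1 rad and angle between the x axis of short_carton and the x axis of plate_top, either way round below 0.2 rad and value of joint scale_plate below 0.003 m and contact force between the fingers and short_carton below 0.1 N and linear speed of short_carton below 0.02 m/s and angular speed of short_carton below 0.1 rad/s and distance of each of tall_carton_a, tall_carton_b, tall_carton_c, tall_carton_d from where it was at the start of the episode below 0.02 m and angle between each of tall_carton_a, tall_carton_b, tall_carton_c, tall_carton_d's own z axis and vertical below 0.12 rad); the robot touches nothing.
It fails at once if a taller carton is tipped by more than 0.35 rad (angle between any of tall_carton_a, tall_carton_b, tall_carton_c, tall_carton_d's own z axis and vertical above 0.35 rad).
It fails at once if a bystander is shifted by more than 30 mm or tipped by more than 0.4 rad (distance of any of dish_soap, mug_white, jar_honey, pepper_shaker, vanilla_dropper from where it was at the start of the episode above 0.03 m or angle between any of dish_soap, mug_white, jar_honey, pepper_shaker, vanilla_dropper's own z axis and vertical above 0.4 rad).
It also fails if it takes over 72 s, if anything falls off the work surface, if the arm or the gripper's body presses on something with over 40 N, if the wrist force passes 120 N, or if a joint passes its speed limit or range.

## Working session

There is one attempt and no reset: what is moved stays moved. The work goes in short steps, Python scripts to look and compute and a shell command to move; the robot and the scene stay as the last step left them, time stands still between calls to the robot, and variables do not carry over. Pictures are saved under pics/ and viewed, at most 13 in all, crops included, and the job is handed in when it is done.

```bash
ls; mkdir -p pics
python3 - <<'E'
from bench import *
import cv2,numpy as np
s=sense();print({k:np.round(v,4).tolist() if not isinstance(v,dict) else v for k,v in s.items()})
for n in("scene","top"):
    p,d=capture(n);cv2.imwrite(f"pics/{n}0.png",p[:,:,::-1]);np.save(f"{n}0.npy",d)
    m=camera_model(n);print(n,np.round(m["camera_matrix"],2).tolist(),np.round(m["extrinsics"],4).tolist(),[k for k in m])
E
```

```text
pics
{'time': 0.0, 'joint_positions': [-1.254, 0.1264, -0.0406, 1.4054, 0.0, 1.5708], 'qvel': [0.0017, 0.0019, -0.0019, -0.0014, 0.0018, 0.0009], 'effort': [0.0017, -43.5915, 35.2925, 0.0173, -0.0001, 0.0], 'position': [0.1634, -0.4985, 0.2305], 'ee_rot': [0.9875, 0.1577, -0.0001, -0.0008], 'force': [0.3394, 0.4534, -0.4441], 'ft_torque': [0.0605, 0.0117, -0.0008], 'gripper_force': 0.0, 'opening': 0.0855}
scene [[427.65, 0.0, 320.81], [0.0, 427.65, 192.78], [0.0, 0.0, 1.0]] [[0.0675, -0.8756, 0.4783, 1.1124], [0.9977, 0.0544, -0.0413, -0.0422], [0.0101, 0.48, 0.8772, 1.1212], [0.0, 0.0, 0.0, 1.0]] ['camera_matrix', 'extrinsics']
top [[378.55, 0.0, 325.07], [0.0, 378.55, 200.13], [0.0, 0.0, 1.0]] [[0.4661, 0.6985, -0.5429, -0.1801], [-0.8847, 0.3609, -0.2952, -0.4121], [-0.0103, 0.6179, 0.7862, 1.1328], [0.0, 0.0, 0.0, 1.0]] ['camera_matrix', 'extrinsics']
```

View pics/scene0.png

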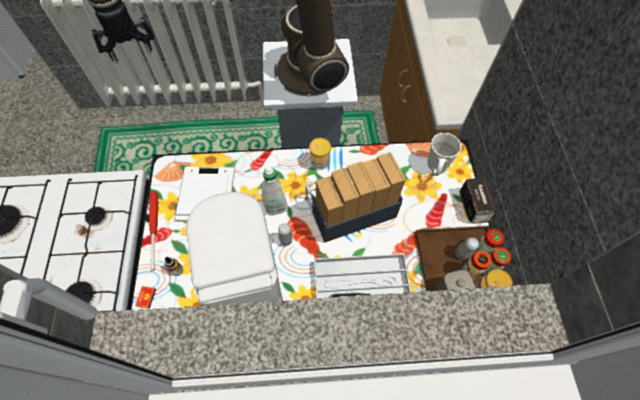

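View pics/top0.png

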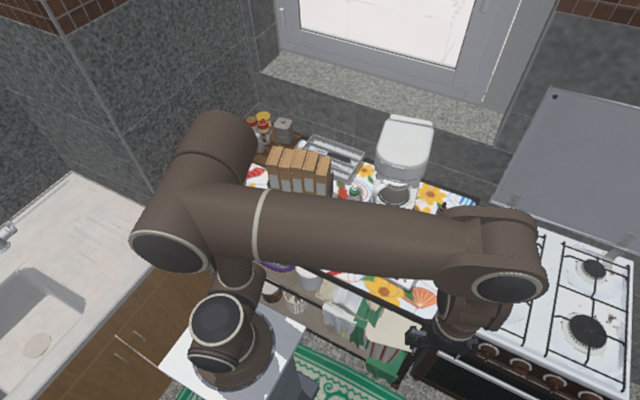

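The scene view shows the rack row at about (312–405, 155–240), the scale at (178–230, 165–215) with its display towards the robot, the soap at (272,190), the honey at (320,152), and the mug at (443,150). The top view is partly blocked by the arm, with the carton tops at (270–330, 150–190). Next I'll take enlarged crops.

```bash
cat > h.py <<'E'
from bench import *
import cv2,numpy as np
from scipy.spatial.transform import Rotation as R
def cloud(name,d):
    m=camera_model(name);K=m["camera_matrix"];E=np.array(m["extrinsics"]);K=np.array(K)
    v,u=np.mgrid[:d.shape[0],:d.shape[1]]
    P=np.stack([(u-K[0,2])/K[0,0]*d,-(v-K[1,2])/K[1,1]*d,-d],-1)
    return P@E[:3,:3].T+E[:3,3]
def ray(name,u,v,z):  # pixel -> world point at height z
    m=camera_model(name);K=np.array(m["camera_matrix"]);E=np.array(m["extrinsics"])
    r=E[:3,:3]@[(u-K[0,2])/K[0,0],-(v-K[1,2])/K[1,1],-1];o=E[:3,3]
    return o+r*(z-o[2])/r[2]
E
python3 - <<'E'
from h import *
p=cv2.imread("pics/scene0.png");t=cv2.imread("pics/top0.png")
a=cv2.resize(p[140:250,300:460],None,fx=4,fy=4,interpolation=cv2.INTER_CUBIC)
cv2.imwrite("pics/c1.png",a)
b=cv2.resize(p[150:260,160:300],None,fx=4,fy=4,interpolation=cv2.INTER_CUBIC)
c=cv2.resize(t[130:210,230:350],None,fx=4.5,fy=4.5,interpolation=cv2.INTER_CUBIC)
cv2.imwrite("pics/c2.png",b);cv2.imwrite("pics/c3.png",c)
W=cloud("scene",np.load("scene0.npy"))
z=W[...,2]
for lo,hi,n in((.19,.235,"carton tops"),(.037,.05,"scale")):
    k=(z>lo)&(z<hi);k[:, :]&=True
    r=np.zeros_like(k)
    if n=="scale": r[160:225,170:240]=1
    else: r[140:245,300:410]=1
    k&=r; q=W[k];print(n,k.sum(),q.min(0).round(3),q.max(0).round(3),np.median(q,0).round(3))
    rect=cv2.minAreaRect(q[:,:2].astype(np.float32)*1000);print(rect)
E
```

```text
carton tops 2714 [ 0.507 -0.011  0.19 ] [0.652 0.211 0.218] [0.583 0.104 0.208]
((578.6846923828125, 101.17272186279297), (93.1676025390625, 209.49658203125), 17.13459587097168)
scale 1314 [ 0.434 -0.4    0.038] [ 0.567 -0.259  0.05 ] [ 0.488 -0.347  0.045]
((504.9134216308594, -329.8289489746094), (131.91709899902344, 134.87738037109375), 85.05970001220703)
```

View pics/c1.png

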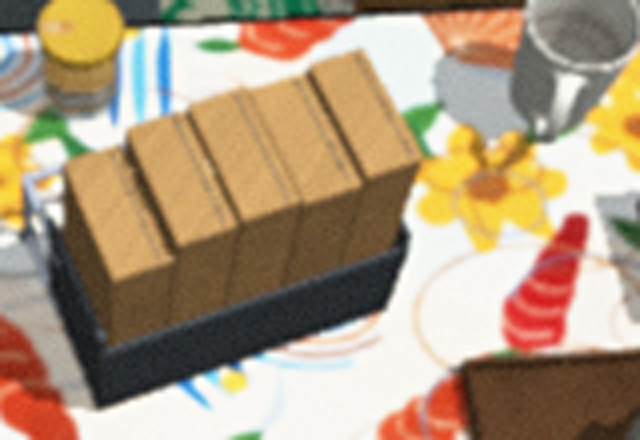

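View pics/c2.png

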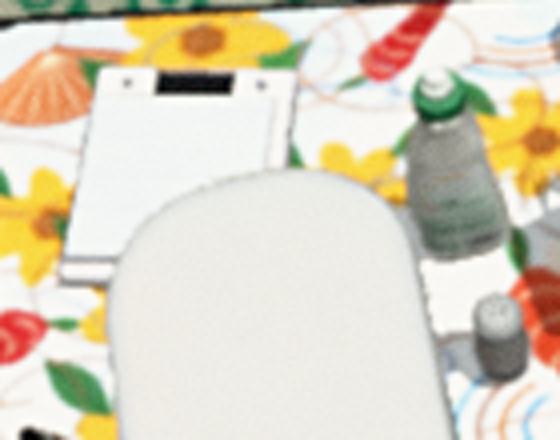

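View pics/c3.png

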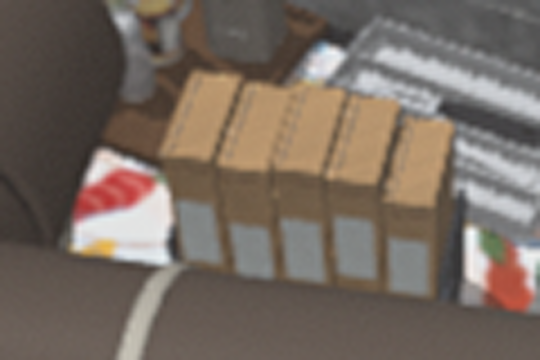

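The crops show the short carton as the nearest-to-scale end place (lowest y: left in the scene crop, right in the top crop). The scale is yawed slightly and the coffee-maker lid hides one corner of it. Next I'll fit the poses.

Run:
```python
from h import *
import bench; print([x for x in dir(bench) if not x.startswith('__')])
W=cloud("scene",np.load("scene0.npy"));z=W[...,2]
T=cloud("top",np.load("top0.npy"))
r=np.zeros(z.shape,bool);r[140:245,300:410]=1
q=W[r&(z>.18)&(z<.23)]
rt=np.zeros(z.shape,bool);rt[140:215,255:345]=1
qt=T[rt&(T[...,2]>.18)&(T[...,2]<.23)]
for nm,Q in(("scene",q),("top",qt)):
    (c,s,a)=cv2.minAreaRect(Q[Q[:,2]>.188][:,:2].astype(np.float32)*1000);print(nm,c,s,a)
yaw=np.deg2rad(17.1);c=np.array([.5787,.1012])
ex=np.array([np.cos(yaw),np.sin(yaw)]);ey=np.array([-ex[1],ex[0]])
for nm,Q in(("scene",q),("top",qt)):
    v=(Q[:,:2]-c)@ey;u=(Q[:,:2]-c)@ex
    for y in(-84,-42,0,42,84):
        k=abs(v*1000-y)<13;k2=k&(abs(u)<.03);print(nm,y,np.percentile(Q[k2,2],[10,50,90]).round(4),np.percentile(u[k&(Q[:,2]>.185)],[1,99]).round(4),k2.sum())
# others: table-height objects
print("front lab",(ray("scene",300+105/4,140+275/4,.191)).round(4))
# scale: pixel corners of upper face from crop c2
for n,(x,y) in dict(dl=(100,65),dr=(298,68),bl=(60,262)).items(): print(n,ray("scene",160+x/4,150+y/4,.04).round(4))
for n,(u,v,zz) in dict(honey=(320,146,.087),soap=(270,172,.222),mug=(446,143,.107),pepper=(284,226,.09)).items(): print(n,ray("scene",u,v,zz).round(3))
r=np.zeros(z.shape,bool);r[190:305,185:283]=1
Q=W[r&(z>.1)&(z<.6)];print("coffee",Q.min(0).round(3),Q.max(0).round(3),np.median(Q,0).round(3))
```

```text
['IKError', 'camera_model', 'capture', 'hand_in', 'hold_point_z', 'sense']
scene (578.7046508789062, 101.10791015625) (93.1676025390625, 209.63218688964844) 17.13459587097168
top (575.5462036132812, 99.35042572021484) (96.67066192626953, 209.98745727539062) 18.710918426513672
scene -84 [0.1894 0.1916 0.1936] [-0.0428  0.0455] 219
scene -42 [0.2066 0.2085 0.2108] [-0.044   0.0456] 224
scene 0 [0.2105 0.2125 0.2143] [-0.0434  0.0453] 219
scene 42 [0.2039 0.2065 0.2086] [-0.0431  0.0458] 211
scene 84 [0.2103 0.2124 0.2147] [-0.0445  0.0449] 209
top -84 [0.187  0.1892 0.1921] [-0.0471  0.0408] 96
top -42 [0.2037 0.2061 0.2081] [-0.0495  0.0383] 98
top 0 [0.2079 0.2104 0.212 ] [-0.0502  0.0404] 93
top 42 [0.2021 0.204  0.2063] [-0.0502  0.0418] 96
top 84 [0.2079 0.2101 0.2123] [-0.0508  0.0399] 92
front lab [0.6501 0.0118 0.191 ]
dl [ 0.4081 -0.3881  0.04  ]
dr [ 0.4198 -0.2416  0.04  ]
bl [ 0.5697 -0.4023  0.04  ]
honey [0.392 0.015 0.087]
soap [ 0.556 -0.121  0.222]
mug [0.418 0.379 0.107]
pepper [ 0.644 -0.097  0.09 ]
coffee [ 0.547 -0.298  0.1  ] [ 0.892 -0.096  0.293] [ 0.783 -0.197  0.286]
```

```bash
cat >> h.py <<'E'
RO=np.array([.5317,.0860]);RY=np.deg2rad(17.5)   # rack origin, yaw
def axes(y): c,s=np.cos(y),np.sin(y);return np.array([[c,s],[-s,c]])
def rack2w(x,y): return RO+np.array([x,y])@axes(RY)
def go(xy,z,yaw=None):  # shift in tool axes from measured pose
    s=sense();M=R.from_quat(s["ee_rot"]).as_matrix();p=np.array(s["position"])
    d=M.T@(np.r_[xy,z]-p);h=np.arctan2(M[1,0],M[0,0])
    print("t",round(s["time"],2),"pos",p.round(4),"rackxy",(axes(RY)@(p[:2]-RO)).round(4),"heading",np.rad2deg(h).round(2),"force",np.round(s["force"],1),"open",round(s["opening"],4),"grip",round(s["gripper_force"],1))
    print(" shift",d.round(4),"turn",None if yaw is None else round(h-yaw,4))
E
python3 - <<'E'
from h import *
print("hold",hold_point_z)
W=cloud("scene",np.load("scene0.npy"));z=W[...,2]
c=np.array([.505,-.330]);A=axes(np.deg2rad(-4.9))
r=np.zeros(z.shape,bool);r[150:310,160:300]=1
L=(W[...,:2]-c)@A.T
for y in np.arange(-.084,.085,.012):
    k=r&(abs(L[...,1]-y)<.006)&(L[...,0]>-.04)&(L[...,0]<0.0)&(z<.06);print(round(y,3),k.sum(),np.median(z[k]).round(4) if k.any() else '')
for x in np.arange(-.108,.1,.012):
    k=r&(abs(L[...,0]-x)<.006)&(L[...,1]>-.05)&(L[...,1]<-.02)&(z<.06);print('x',round(x,3),k.sum(),np.median(z[k]).round(4) if k.any() else '')
k=r&(z>.1)&(z<.4)
for y in(-.03,0,.03,.06,.09): 
    kk=k&(abs(L[...,1]-y)<.015);print("coffee min x at y",y,L[kk][:,0].min().round(3) if kk.any() else None, z[kk].max().round(3) if kk.any() else None)
go(rack2w(.118,-.087),.37,RY)
E
python3 -m crank '[[0,0,-0.14,0],[0,0,-0.14,0],[0,0,-0.14,0],[0,0,-0.14,0],[0,0,-0.14,0]]' 1
```

```text
hold -0.0187
-0.084 28 0.0017
-0.072 4 0.0247
-0.06 46 0.0448
-0.048 50 0.0444
-0.036 50 0.0456
-0.024 50 0.0448
-0.012 50 0.0447
-0.0 52 0.0447
0.012 54 0.045
0.024 47 0.0454
0.036 52 0.0452
0.048 47 0.0447
0.06 51 0.0443
0.072 31 0.0252
0.084 11 0.0013
x -0.108 1 0.0249
x -0.096 27 0.0269
x -0.084 37 0.0275
x -0.072 10 0.0293
x -0.06 32 0.0446
x -0.048 39 0.0443
x -0.036 36 0.0448
x -0.024 35 0.0449
x -0.012 40 0.0454
x -0.0 38 0.0449
x 0.012 43 0.0452
x 0.024 38 0.0445
x 0.036 42 0.0448
x 0.048 39 0.045
x 0.06 46 0.0438
x 0.072 25 0.0255
x 0.084 6 0.0013
x 0.096 9 0.0015
coffee min x at y -0.03 0.215 0.103
coffee min x at y 0 None None
coffee min x at y 0.03 0.376 0.265
coffee min x at y 0.06 0.143 0.29
coffee min x at y 0.09 0.125 0.292
t 0.1 pos [ 0.1634 -0.4985  0.2306] rackxy [-0.527  -0.4467] heading 18.15 force [ 0.2 -0.2  1.2] open 0.0854 grip 0.0
 shift [ 0.649  -0.3526 -0.1389] turn 0.0113
time: 0.52
position: [0.1638, -0.4997, 0.3755]
ee_rot: [0.987, 0.158, 0.001, 0.003]
force: [-0.1, 0.2, -0.4]
opening: 0.0253
gripper_force: 0.0
```

```bash
python3 -m crank '[[0.162,-0.088,0,0],[0.162,-0.088,0,0],[0.162,-0.088,0,0],[0.162,-0.088,0,0],[0.162,-0.088,0,0]]' 1 | grep pos
python3 -m crank '[[0.162,-0.088,0,0],[0.162,-0.088,0,0],[0.162,-0.088,0,0],[0.162,-0.088,0,0],[0.162,-0.088,0,0]]' | grep pos
python3 -m crank '[[0.162,-0.088,0,0],[0.162,-0.088,0,0],[0.162,-0.088,0,0],[0.162,-0.088,0,0],[0.162,-0.088,0,0]]' | grep pos
python3 -m crank '[[0.162,-0.088,0,0.011],[0.162,-0.088,0,0.011],[0.162,-0.088,0,0.011],[0.162,-0.088,0,0.011],[0.162,-0.088,0,0.011]]'
python3 - <<'E'
from h import *
go(rack2w(.120,-.087),.28,RY)
p,d=capture("top");cv2.imwrite("pics/top1.png",p[:,:,::-1])
p2,d2=capture("scene");np.save("scene1.npy",d2)
cv2.imwrite("pics/both1.png",np.hstack([cv2.resize(p2[120:260,230:430],None,fx=2,fy=2),cv2.resize(p[80:220,230:430],None,fx=2,fy=2)])[:,:,::-1])
T=cloud("top",d);z=T[...,2];c=np.array([.505,-.330])
k=(z>.036)&(z<.052)&(np.linalg.norm(T[...,:2]-c,axis=-1)<.1)
print(k.sum(),cv2.minAreaRect(T[k][:,:2].astype(np.float32)*1000))
E
```

```text
position: [0.2919, -0.3616, 0.3705]
position: [0.4187, -0.2274, 0.3698]
position: [0.5455, -0.093, 0.3689]
time: 2.18
position: [0.672, 0.0414, 0.3675]
ee_rot: [0.988, 0.154, -0.002, -0.001]
force: [1.7, -0.5, 0.4]
opening: -0.0002
gripper_force: 0.0
t 2.18 pos [0.672  0.0414 0.3675] rackxy [ 0.1204 -0.0847] heading 17.7 force [ 1.7 -0.5  0.4] open -0.0002 grip 0.0
 shift [-0.0001  0.0025  0.0875] turn 0.0034
1397 ((502.04052734375, -331.4759521484375), (131.81105041503906, 136.50477600097656), 84.9973373413086)
```

View pics/both1.png

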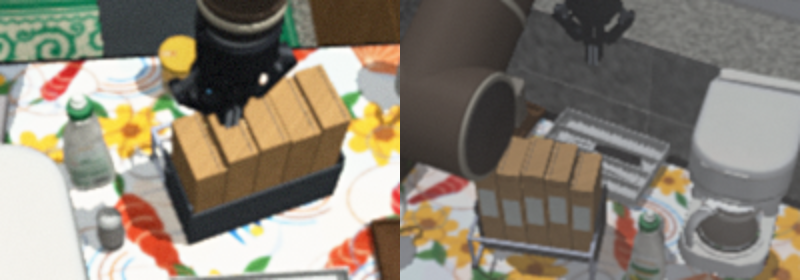

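The fingers hang shut above and just behind the short carton's place, with the tip at (225,118) on the left. The knuckles spread wide above the tips, so I'll measure that profile before dipping behind the carton.

Run:
```python
from h import *
W=cloud("scene",np.load("scene1.npy"));s=sense();M=R.from_quat(s["ee_rot"]).as_matrix()
L=(W-np.array(s["position"]))@M
for h in range(-4,130,8):
    k=(abs(-L[...,2]*1000-h)<4)&(abs(L[...,0])<.07)&(abs(L[...,1])<.09)&(W[...,2]>.25)
    if k.sum()>2: print(h,k.sum(),"x",np.percentile(L[k][:,0],[2,98]).round(3),"y",np.percentile(L[k][:,1],[2,98]).round(3))
```

```text
4 11 x [0.006 0.013] y [-0.009  0.009]
12 26 x [-0.002  0.013] y [-0.013  0.013]
20 31 x [0.001 0.013] y [-0.013  0.013]
28 23 x [0.004 0.013] y [-0.011  0.013]
36 20 x [0.006 0.013] y [-0.006  0.013]
44 39 x [0.004 0.015] y [-0.026  0.03 ]
52 106 x [-0.007  0.015] y [-0.032  0.033]
60 80 x [-0.008  0.014] y [-0.041  0.039]
68 85 x [-0.008  0.019] y [-0.045  0.045]
76 106 x [0.003 0.019] y [-0.052  0.052]
84 117 x [-0.005  0.019] y [-0.054  0.06 ]
92 208 x [-0.009  0.021] y [-0.059  0.061]
100 100 x [-0.003  0.021] y [-0.056  0.054]
108 57 x [-0.005  0.022] y [-0.039  0.042]
116 34 x [-0.005  0.013] y [0.028 0.041]
124 17 x [-0.003  0.012] y [0.032 0.037]
```

```bash
python3 -m crank '[[0,0.005,0.04,0.003],[0,0.005,0.08,0.003],[0,0.005,0.12,0.003],[0,0.005,0.16,0.003],[0,0.005,0.195,0.003]]' | grep pos
python3 -m crank '[[0,0,0,0],[-0.005,0,0,0],[-0.010,0,0,0],[-0.015,0,0,0],[-0.020,0,0,0]]'
python3 - <<'E'
from h import *
go(rack2w(.02,-.090),.172,RY)
E
```

```text
position: [0.6691, 0.0316, 0.1732]
time: 3.12
position: [0.6533, 0.0265, 0.1799]
ee_rot: [0.989, 0.151, 0.003, 0.0]
force: [0.1, 0.3, 0.2]
opening: -0.0001
gripper_force: 0.3
t 3.12 pos [0.6533 0.0265 0.1799] rackxy [ 0.0981 -0.0933] heading 17.34 force [0.1 0.3 0.2] open -0.0001 grip 0.3
 shift [-0.0781 -0.0031  0.0074] turn -0.0029
```

```bash
python3 -m crank '[[-0.005,-0.002,0.004,0],[-0.010,-0.002,0.006,0],[-0.015,-0.002,0.006,0],[-0.020,-0.002,0.006,0],[-0.025,-0.002,0.006,0]]'
python3 - <<'E'
from h import *
go(rack2w(.02,-.090),.172,RY)
p,d=capture("scene");t,_=capture("top")
cv2.imwrite("pics/both2.png",np.hstack([cv2.resize(p[120:260,230:430],None,fx=2,fy=2),cv2.resize(t[80:220,230:430],None,fx=2,fy=2)])[:,:,::-1])
E
```

```text
time: 3.53
position: [0.6271, 0.0211, 0.1703]
ee_rot: [0.989, 0.151, -0.0, -0.0]
force: [0.8, 0.1, 1.1]
opening: -0.0003
gripper_force: 0.2
t 3.53 pos [0.6271 0.0211 0.1703] rackxy [ 0.0714 -0.0905] heading 17.36 force [0.8 0.1 1.1] open -0.0003 grip 0.2
 shift [-0.0514 -0.0004 -0.0017] turn -0.0025
```

View pics/both2.png

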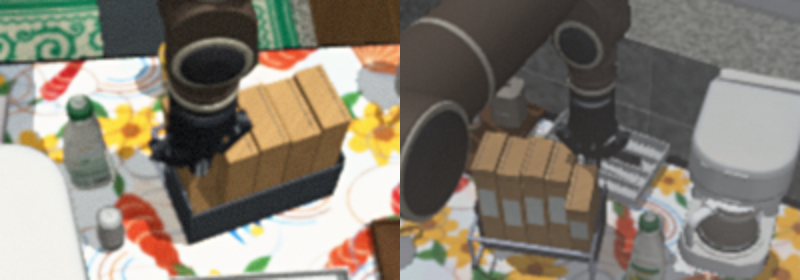

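The right half shows the short carton at (580,200) already leaning forward while its neighbours stand. I'll continue past balance.

```bash
python3 -m crank '[[-0.007,0,0,0],[-0.014,0,0,0],[-0.021,0,0,0],[-0.028,0,0,0],[-0.034,0,0,0]]' | egrep 'pos|force'
python3 -m crank '[[-0.005,0,0,0],[-0.010,0,0,0],[-0.013,0,0,0],[-0.013,0,0,0],[-0.013,0,0,0]]' | egrep 'pos|force'
python3 -m crank '[[0.005,0,-0.02,0],[0.01,0,-0.05,0],[0.01,0,-0.09,0],[0.01,0,-0.13,0],[0.01,0,-0.15,0]]' | egrep 'pos|force'
python3 - <<'E'
from h import *
go(rack2w(-.045,-.084),.30,RY)
p,d=capture("scene");t,e=capture("top");np.save("s3.npy",d);np.save("t3.npy",e)
cv2.imwrite("pics/both3.png",np.hstack([cv2.resize(p[120:260,230:430],None,fx=2,fy=2),cv2.resize(t[80:220,230:430],None,fx=2,fy=2)])[:,:,::-1])
A=axes(RY)
for n,D in(("scene",d),("top",e)):
    W=cloud(n,D);L=np.dstack([(W[...,:2]-RO)@A.T,W[...,2]])
    k=(abs(L[...,1]+.084)<.014)&(L[...,2]>.12)&(L[...,2]<.225)&(L[...,0]<.02)&(L[...,0]>-.12)
    q=L[k];o=np.argsort(q[:,0]);print(n,len(q))
    for x in np.arange(-.11,.02,.01):
        j=abs(q[:,0]-x)<.005
        if j.any():print(round(x,3),j.sum(),q[j,2].max().round(4),q[j,2].min().round(4))
    k=(L[...,2]>.15)&(L[...,2]<.215)&(L[...,0]<-.03)&(L[...,0]>-.08)&(L[...,1]>-.14)&(L[...,1]<-.04)
    print("y range",np.percentile(L[k][:,1],[2,98]).round(4))
E
```

```text
position: [0.5942, 0.0108, 0.1703]
force: [0.9, -0.2, 0.7]
gripper_force: 0.1
position: [0.5827, 0.0072, 0.1704]
force: [-1.0, 0.1, 0.0]
gripper_force: 0.0
position: [0.593, 0.0104, 0.3251]
force: [-0.1, 0.2, 0.6]
gripper_force: 0.0
t 4.88 pos [0.593  0.0104 0.3251] rackxy [ 0.0357 -0.0906] heading 17.36 force [-0.1  0.2  0.6] open -0.0002 grip 0.0
 shift [-0.0809 -0.0064  0.0247] turn -0.0024
scene 405
-0.09 9 0.1694 0.1629
-0.08 17 0.1754 0.1681
-0.07 19 0.1813 0.1747
-0.06 22 0.1878 0.1796
-0.05 22 0.1941 0.1867
-0.04 20 0.2008 0.1934
-0.03 23 0.2064 0.1992
-0.02 35 0.2123 0.205
-0.01 71 0.2118 0.1898
-0.0 70 0.197 0.1704
0.01 67 0.1793 0.157
y range [-0.1037 -0.0692]
top 238
-0.09 34 0.1679 0.1465
-0.08 36 0.176 0.1341
-0.07 30 0.1824 0.1236
-0.06 28 0.1895 0.1746
-0.05 32 0.195 0.1787
-0.04 32 0.201 0.1866
-0.03 27 0.2091 0.1971
-0.02 19 0.2088 0.1959
y range [-0.104  -0.0648]
```

View pics/both3.png

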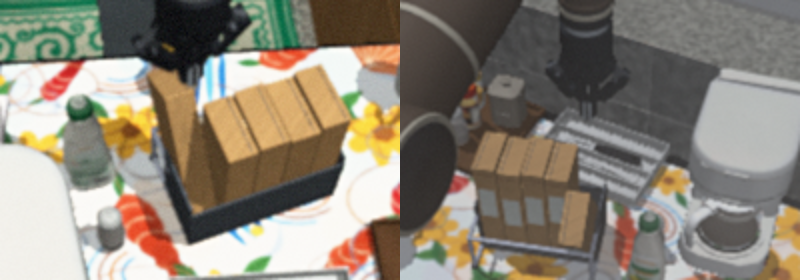

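The short carton now leans untouched on the rail at about 32° (left (172,110), right (573,215)), and its neighbours are upright. I'll grip it at rack (-42, -85) with the tip at z≈0.15.

```bash
python3 -m crank '[[-0.04,-0.005,0,0],[-0.078,-0.006,0,-0.002],[-0.078,-0.006,0,-0.002],[-0.078,-0.006,0,-0.002],[-0.078,-0.006,0,-0.002]]' -0.5 | egrep 'pos|open'
python3 -m crank '[[0,0,0.04,0],[0,0,0.08,0],[0,0,0.115,0],[0,0,0.145,0],[0,0,0.145,0]]' | egrep 'pos|force|open'
python3 - <<'E'
from h import *
go(rack2w(-.042,-.085),.150,RY)
E
```

```text
position: [0.5163, -0.0073, 0.32]
opening: 0.0604
position: [0.5134, -0.007, 0.1683]
force: [-0.7, -0.4, -0.3]
opening: 0.0642
gripper_force: 0.0
t 5.82 pos [ 0.5134 -0.007   0.1683] rackxy [-0.0454 -0.0832] heading 17.49 force [-0.7 -0.4 -0.3] open 0.0642 grip 0.0
 shift [0.0036 0.0018 0.0183] turn -0.0002
```

```bash
python3 -m crank '[[0.003,0.002,0.01,0],[0.003,0.002,0.02,0],[0.003,0.002,0.025,0],[0.003,0.002,0.025,0],[0.003,0.002,0.025,0]]' | egrep 'pos|force|open'
python3 - <<'E'
from h import *
go(rack2w(-.042,-.085),.150,RY)
E
```

```text
position: [0.5201, -0.0084, 0.1511]
force: [-0.7, 0.7, -0.3]
opening: 0.0638
gripper_force: 0.0
t 6.23 pos [ 0.5201 -0.0084  0.1511] rackxy [-0.0394 -0.0865] heading 17.46 force [-0.7  0.7 -0.3] open 0.0638 grip 0.0
 shift [-0.0026 -0.0015  0.0011] turn -0.0006
```

```bash
python3 -m crank '[[-0.001,-0.001,0,0],[-0.001,-0.001,0,0],[-0.001,-0.001,0,0],[-0.001,-0.001,0,0],[-0.001,-0.001,0,0]]' 1 | egrep 'pos|force|open'
python3 -m crank '[[0,0,0,0],[0,0,0,0],[0,0,-0.01,0],[0,0,-0.02,0],[0,0,-0.03,0]]' | egrep 'pos|force|open'
python3 -m crank '[[0,0,-0.015,0],[0,0,-0.03,0],[0,0,-0.045,0],[0,0,-0.06,0],[0,0,-0.075,0]]' | egrep 'pos|force|open'
python3 - <<'E'
from h import *
p,d=capture("scene");t,e=capture("top")
go(rack2w(-.174,-.094),.18,RY)
cv2.imwrite("pics/both4.png",np.hstack([cv2.resize(p[100:240,230:430],None,fx=2,fy=2),cv2.resize(t[80:220,230:430],None,fx=2,fy=2)])[:,:,::-1])
E
```

```text
position: [0.5186, -0.0074, 0.1512]
force: [-1.1, 1.8, 6.6]
opening: 0.0393
gripper_force: 60.8
position: [0.518, -0.0079, 0.1811]
force: [-0.5, -0.9, -2.2]
opening: 0.0394
gripper_force: 60.3
position: [0.5182, -0.0079, 0.2569]
force: [-0.2, -0.2, -1.3]
opening: 0.0394
gripper_force: 60.3
t 7.58 pos [ 0.5194 -0.0079  0.2584] rackxy [-0.04   -0.0858] heading 17.46 force [ 0.4  0.1 -1.6] open 0.0396 grip 60.4
 shift [-0.1344  0.0081  0.0779] turn -0.0007
```

View pics/both4.png

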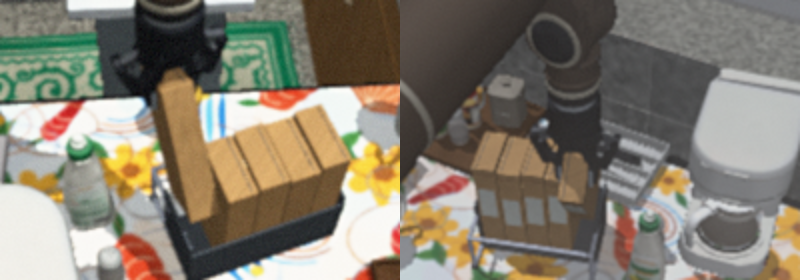

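The carton is held, tilted, with its bottom clear of the rail, and the neighbours are undisturbed. I'll move out in front of the rail, then check the tilt before using the rail to turn it upright in the grip.

```bash
cat >> h.py <<'E'
def tilt():
    "carton tilt in rack x-z from its back face, scene depth"
    s=sense();_,d=capture("scene");W=cloud("scene",d);p=np.array(s["position"]);M=R.from_quat(s["ee_rot"]).as_matrix()
    L=(W-p)@M;L[...,2]*=-1   # tool frame, z up
    k=(abs(L[...,1])<.015)&(L[...,2]<-.02)&(L[...,2]>-.115)&(L[...,0]>0.015)&(L[...,0]<.17)&(W[...,2]>.03)
    q=L[k]
    for _ in range(4):
        a,b=np.polyfit(q[:,2],q[:,0],1);r=q[:,0]-a*q[:,2]-b;q=q[abs(r)<max(.003,2*r.std())]
    print("tilt deg",np.rad2deg(np.arctan(-a)).round(2),"back x at tip",b.round(4),len(q),"rms",r.std().round(4))
E
python3 -m crank '[[-0.02,0.002,-0.01,0],[-0.05,0.005,-0.012,0],[-0.09,0.01,-0.012,0],[-0.135,0.01,-0.012,0],[-0.135,0.01,-0.012,0]]' | egrep 'pos|force'
python3 -m crank '[[0,0,0.02,0],[0,0,0.04,0],[0,0,0.06,0],[0,0,0.08,0],[0,0,0.1,0]]' | egrep 'pos|force'
python3 - <<'E'
from h import *
tilt();go(rack2w(-.099,-.095),.171,RY)
E
```

```text
position: [0.3867, -0.0587, 0.2673]
force: [-0.3, 0.2, -1.2]
gripper_force: 60.6
position: [0.392, -0.0578, 0.166]
force: [0.3, -0.5, -1.5]
gripper_force: 60.7
tilt deg 31.43 back x at tip 0.0599 265 rms 0.0021
t 8.47 pos [ 0.3902 -0.0575  0.1622] rackxy [-0.1782 -0.0943] heading 17.45 force [-1.8  0.3 -5.2] open 0.0394 grip 60.8
 shift [ 0.0791  0.0006 -0.0092] turn -0.0008
```

```bash
python3 -m crank '[[0.008,0,-0.003,0],[0.016,0,-0.003,0],[0.024,0,-0.003,0],[0.032,0,-0.003,0],[0.040,0,-0.003,0]]' | egrep 'pos|force'
python3 - <<'E'
from h import *
tilt();go(rack2w(-.099,-.095),.168,RY)
E
```

```text
position: [0.431, -0.0459, 0.1718]
force: [-3.9, -1.5, 0.1]
gripper_force: 61.4
tilt deg 16.68 back x at tip 0.046 237 rms 0.0021
t 8.93 pos [ 0.4324 -0.0456  0.1716] rackxy [-0.1343 -0.0957] heading 17.47 force [-0.2 -0.6 -2.6] open 0.0393 grip 61.0
 shift [ 0.0353 -0.0007  0.0036] turn -0.0006
```

The rail is turning the carton upright: the tilt went from 31° to 17°. I'll continue.

```bash
python3 -m crank '[[0.008,0,0,0],[0.016,0,0,0],[0.024,0,0,0],[0.032,0,0,0],[0.035,0,0,0]]' | egrep 'pos|force'
python3 - <<'E'
from h import *
tilt();go(rack2w(-.092,-.095),.168,RY)
E
```

```text
position: [0.4652, -0.035, 0.1706]
force: [-4.1, -0.8, 0.5]
gripper_force: 61.4
tilt deg 6.06 back x at tip 0.0364 180 rms 0.0032
t 9.4 pos [ 0.4652 -0.035   0.1704] rackxy [-0.0998 -0.0954] heading 17.49 force [-1.5 -1.1 -2.1] open 0.0392 grip 61.3
 shift [ 0.0078 -0.0004  0.0024] turn -0.0002
```

```bash
python3 -m crank '[[0.005,0,0,0],[0.010,0,0,0],[0.012,0,0,0],[0.012,0,0,0],[0.012,0,0,0]]' | egrep 'pos|force'
python3 - <<'E'
from h import *
tilt();go(rack2w(-.2,-.095),.40,RY)
E
```

```text
position: [0.4757, -0.0316, 0.1702]
force: [-2.7, -0.9, -2.1]
gripper_force: 61.4
tilt deg 1.36 back x at tip 0.0352 165 rms 0.0028
t 9.87 pos [ 0.4756 -0.0316  0.1702] rackxy [-0.0889 -0.0953] heading 17.46 force [-2.9 -0.8 -2.7] open 0.0395 grip 61.4
 shift [-1.111e-01 -2.000e-04 -2.299e-01] turn -0.0006
```

Upright in the grip at about 1°. Now I'll back off the rail and lift it over everything.

```bash
python3 -m crank '[[-0.012,0,-0.005,0],[-0.02,0,-0.035,0],[-0.025,0,-0.07,0],[-0.025,0,-0.105,0],[-0.025,0,-0.14,0]]' | egrep 'pos|force'
python3 -m crank '[[0,0,-0.035,0],[0,0,-0.07,0],[0,0,-0.09,0],[0,0,-0.09,0],[0,0,-0.09,0]]' | egrep 'pos|force'
python3 - <<'E'
from h import *
tilt();go([.5135,-.3316],.40,np.deg2rad(-4.97))
E
```

```text
position: [0.451, -0.0392, 0.3128]
force: [1.8, -0.8, -1.3]
gripper_force: 61.2
position: [0.4521, -0.0392, 0.4018]
force: [0.4, 0.2, -2.0]
gripper_force: 61.3
tilt deg -0.35 back x at tip 0.0361 322 rms 0.001
t 10.75 pos [ 0.4517 -0.0392  0.4004] rackxy [-0.1139 -0.0953] heading 17.46 force [-0.3  0.8 -3.3] open 0.0393 grip 61.3
 shift [-0.0288  0.2975  0.0004] turn 0.3915
```

```bash
python3 -m crank '[[-0.003,0.030,0,0.02],[-0.006,0.065,0,0.08],[-0.009,0.100,0,0.15],[-0.012,0.135,0,0.22],[-0.015,0.17,0,0.30]]' | egrep 'pos|force'
python3 - <<'E'
from h import *
go([.5135,-.3316],.40,np.deg2rad(-4.97))
E
```

```text
position: [0.488, -0.2072, 0.3989]
force: [1.0, 1.3, -1.2]
gripper_force: 61.6
t 11.17 pos [ 0.488  -0.2072  0.3989] rackxy [-0.1298 -0.2665] heading 0.09 force [ 1.   1.3 -1.2] open 0.0392 grip 61.6
 shift [ 0.0253  0.1244 -0.0013] turn 0.0883
```

```bash
python3 -m crank '[[0.006,0.03,0,0.03],[0.012,0.06,0,0.06],[0.018,0.09,0,0.088],[0.025,0.124,0,0.088],[0.025,0.124,0,0.088]]' | egrep 'pos|force'
python3 -m crank '[[0,0,0.035,0],[0,0,0.07,0],[0,0,0.105,0],[0,0,0.14,0],[0,0,0.175,0]]' | egrep 'pos|force'
python3 - <<'E'
from h import *
tilt();go([.5135,-.3316],.185,np.deg2rad(-4.97))
p,d=capture("scene");t,e=capture("top")
cv2.imwrite("pics/both5.png",np.hstack([cv2.resize(p[90:230,130:330],None,fx=2,fy=2),cv2.resize(t[100:240,330:530],None,fx=2,fy=2)])[:,:,::-1])
E
```

```text
position: [0.5145, -0.3349, 0.3952]
force: [0.6, -0.2, -3.1]
gripper_force: 62.0
position: [0.5127, -0.3287, 0.2221]
force: [0.2, -0.5, -1.1]
gripper_force: 62.0
tilt deg -0.07 back x at tip 0.0363 211 rms 0.001
t 12.05 pos [ 0.5091 -0.3264  0.2127] rackxy [-0.1455 -0.3865] heading -4.76 force [-2.1  1.2 -9.2] open 0.0395 grip 61.9
 shift [0.0052 0.0051 0.0276] turn 0.0038
```

View pics/both5.png

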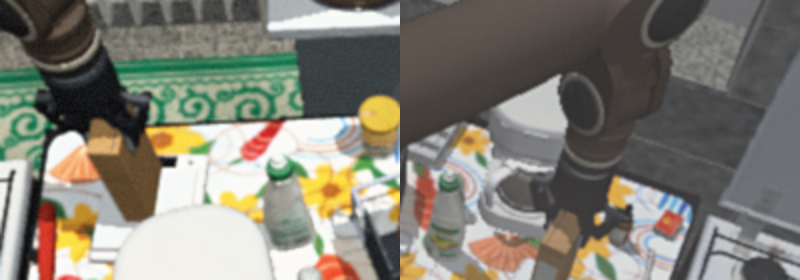

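The carton hangs upright over the platform, well clear of the coffee maker and soap. I'll descend slowly.

```bash
python3 -m crank '[[0,0,0,0],[0,0,0,0],[0,0,0.01,0],[0,0,0.015,0],[0,0,0.015,0]]' | egrep 'pos|force'
python3 - <<'E'
from h import *
go([.5130,-.3315],.188,np.deg2rad(-4.97))
E
```

```text
position: [0.5141, -0.3297, 0.2098]
force: [-0.1, -0.1, -1.6]
gripper_force: 62.1
t 12.57 pos [ 0.5141 -0.3297  0.2098] rackxy [-0.1418 -0.3912] heading -4.77 force [-0.1 -0.1 -1.6] open 0.0392 grip 62.1
 shift [-0.0009  0.0018  0.0218] turn 0.0036
```

```bash
python3 -m crank '[[0,0.002,0.005,0.003],[0,0.002,0.010,0.003],[0,0.002,0.015,0.003],[0,0.002,0.018,0.003],[0,0.002,0.018,0.003]]' | egrep 'pos|force'
python3 -m crank '[[0,0,0.002,0],[0,0,0.004,0],[0,0,0.006,0],[0,0,0.008,0],[0,0,0.008,0]]' | egrep 'pos|force'
python3 - <<'E'
from h import *
tilt();go([.5130,-.3315],.188,np.deg2rad(-4.97))
E
```

```text
position: [0.5133, -0.3315, 0.1912]
force: [-0.0, -1.2, -1.4]
gripper_force: 62.1
position: [0.5139, -0.3317, 0.1849]
force: [-2.3, 0.2, 5.1]
gripper_force: 62.9
tilt deg -0.49 back x at tip 0.0367 175 rms 0.001
t 13.45 pos [ 0.5139 -0.3318  0.1851] rackxy [-0.1426 -0.3931] heading -4.94 force [-2.2  1.1  4.6] open 0.0395 grip 62.9
 shift [-0.0009 -0.0002 -0.0029] turn 0.0005
```

Contact at about 5 N; now press.

```bash
python3 -m crank '[[0,0,0.002,0],[0,0,0.004,0],[0,0,0.006,0],[0,0,0.007,0],[0,0,0.007,0]]' | egrep 'pos|force'
python3 -m crank '[[0,0,0.001,0],[0,0,0.002,0],[0,0,0.003,0],[0,0,0.004,0],[0,0,0.004,0]]' | egrep 'pos|force'
python3 - <<'E'
from h import *
tilt();go([.5130,-.3315],.188,np.deg2rad(-4.97))
E
```

```text
position: [0.5139, -0.3317, 0.1794]
force: [-3.4, 0.6, 10.0]
gripper_force: 63.7
position: [0.5142, -0.3319, 0.1792]
force: [-7.5, 4.9, 29.3]
gripper_force: 65.6
tilt deg -0.89 back x at tip 0.0366 172 rms 0.001
t 14.33 pos [ 0.5142 -0.3319  0.1792] rackxy [-0.1424 -0.3933] heading -4.94 force [-7.3  5.4 29.5] open 0.0393 grip 65.7
 shift [-0.0012 -0.0003 -0.0088] turn 0.0005
```

The force jumps at a constant height (29 N), so the platform is on its stop. I'll hold, then ease up.

```bash
python3 -m crank '[[0,0,0,0],[0,0,0,0],[0,0,0,0],[0,0,0,0],[0,0,0,0]]' | egrep 'pos|force'
python3 -m crank '[[0,0,-0.003,0],[0,0,-0.006,0],[0,0,-0.009,0],[0,0,-0.011,0],[0,0,-0.011,0]]' | egrep 'pos|force'
python3 -m crank '[[0,0,-0.001,0],[0,0,-0.002,0],[0,0,-0.002,0],[0,0,-0.002,0],[0,0,-0.002,0]]' | egrep 'pos|force'
```

```text
position: [0.5142, -0.3319, 0.1792]
force: [-7.5, 4.8, 28.7]
gripper_force: 65.7
position: [0.5141, -0.3319, 0.1856]
force: [-0.9, 0.4, 4.1]
gripper_force: 62.8
position: [0.514, -0.3319, 0.1862]
force: [-0.2, -0.5, 2.9]
gripper_force: 62.7
```

```bash
python3 -m crank '[[0,0,-0.001,0],[0,0,-0.0015,0],[0,0,-0.0015,0],[0,0,-0.0015,0],[0,0,-0.0015,0]]' | egrep 'pos|force'
python3 - <<'E'
from h import *
tilt();go([.5130,-.3315],.188,np.deg2rad(-4.97))
E
```

```text
position: [0.5137, -0.3316, 0.1875]
force: [-0.5, -1.2, 1.3]
gripper_force: 62.6
tilt deg -0.48 back x at tip 0.0368 185 rms 0.0009
t 16.05 pos [ 0.5137 -0.3316  0.1875] rackxy [-0.1428 -0.3928] heading -4.94 force [-0.7 -0.9  0.4] open 0.0392 grip 62.6
 shift [-0.0007 -0.     -0.0005] turn 0.0006
```

Almost no load is left, so I'll release (opening to about 75 mm), then withdraw straight up.

```bash
python3 -m crank '[[0,0,0,0],[0,0,0,0],[0,0,0,0],[0,0,0,0],[0,0,0,0]]' -0.6 | egrep 'pos|force|open'
python3 -m crank '[[0,0,-0.01,0],[0,0,-0.025,0],[0,0,-0.045,0],[0,0,-0.07,0],[0,0,-0.1,0]]' | egrep 'pos|force|open'
python3 -m crank '[[0,0,-0.03,0],[0,0,-0.06,0],[0,0,-0.1,0],[0,0,-0.1,0],[0,0,-0.1,0]]' | egrep 'pos|force|open'
python3 - <<'E'
from h import *
for n in("scene","top"):
    p,d=capture(n);W=cloud(n,d);z=W[...,2]
    k=(z>.215)&(z<.24)&(np.linalg.norm(W[...,:2]-[.5035,-.3307],axis=-1)<.08)
    print(n,k.sum(),np.percentile(z[k],[5,50,95]).round(4),cv2.minAreaRect(W[k][:,:2].astype(np.float32)*1000) if k.any() else '')
    if n=="scene":
        k=(z>.19)&(z<.218);r=np.zeros(z.shape,bool);r[140:245,300:410]=1;q=W[k&r][:,:2]
        print("row",cv2.minAreaRect(q.astype(np.float32)*1000))
    cv2.imwrite(f"pics/end_{n}.png",p[:,:,::-1])
a=cv2.imread("pics/end_scene.png");cv2.imwrite("pics/endc.png",cv2.resize(a[110:310,140:500],None,fx=2.2,fy=2.2))
E
```

```text
position: [0.5136, -0.3316, 0.1877]
force: [0.8, 1.1, -0.2]
opening: 0.0683
gripper_force: 0.0
position: [0.5132, -0.3313, 0.2885]
force: [0.3, -0.4, -0.3]
opening: 0.0682
gripper_force: 0.0
position: [0.5145, -0.3322, 0.3916]
force: [0.4, -1.0, -0.4]
opening: 0.0686
gripper_force: 0.0
scene 581 [0.2191 0.2293 0.2323] ((503.9209289550781, -331.3234558105469), (40.82139205932617, 94.2887191772461), 85.40167999267578)
row ((572.7947998046875, 120.321044921875), (92.81095123291016, 166.96392822265625), 16.884973526000977)
top 388 [0.2202 0.2272 0.2301] ((499.66912841796875, -333.322509765625), (39.8942985534668, 93.17339324951172), 85.05961608886719)
```

View pics/endc.png

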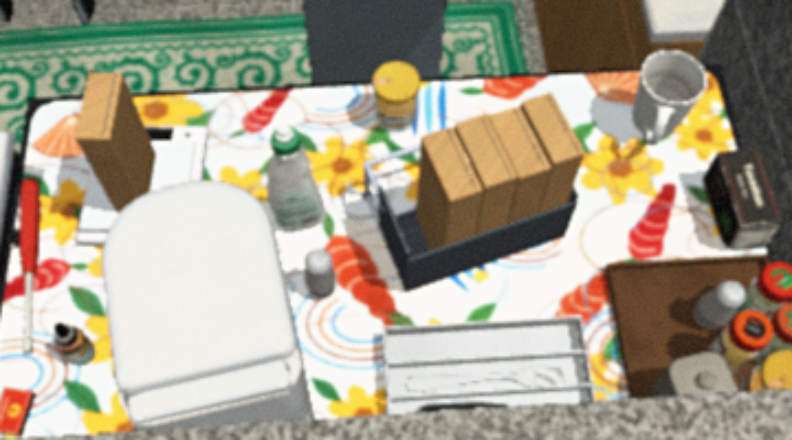

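The carton stands upright and centred on the scale at (120,140), within about 2 mm and 0.5°. Its top is at 0.229 m, so the platform is up. The four tall cartons and the bystanders are in place, so I'm handing in.

```bash
python3 -c "
from bench import *
print(hand_in())"
```

```text
the job is handed in; nothing more can be done
None
```

I tipped the short carton onto the rail, lifted it out, stood it on the scale, pressed the platform to its stop and let go, then handed the job in; the last picture shows it upright and centred with everything else in place, but no verdict came back.

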